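# Change over the sample holders on the lapping plate

### The job

The sample in the bar-handled holder is finished: slide that holder out from under the drip spout onto the empty front ring of the stone plate, then slide the knob-handled holder from the other front ring into the ring under the spout. Slide both along the plate without lifting or tipping them, set each inside its ring and let go, and do not bump the drip stand or disturb the other things lying about.

Things in the scene. Friction and masses are not known exactly. Their poses are not given: they have to be found in the camera images.
- lapping_plate: fixed white polished (slippery) stone slab 320 (x) x 360 (y) x 20 mm on the table; origin at the centre of its underside, top 20 mm above it; +x points to its back edge, away from the robot. Three equal thin dark ring marks, 113 mm across, flush with the top: one at the back under the spout, two at the front (x = -70, y = +100 and -100 mm).
- drip_stand: fixed stand on the plate, same origin and axes as the plate. Shelf: underside 215 mm above the origin, x 63 (front edge) to 172 mm, y +-150 mm; tank and jar on it up to 330 mm. 20 mm posts at x 145, y +-135 mm. Brass spout at x 85, y 0, down to 193 mm. It blocks an upright gripper at the back ring: reach in from the front, tool tilted 35 to 45 degrees, pointing ahead and down.
- polishing_spot (a point): centre of the back ring mark under the spout, on the plate's top (x = 75, y = 0 mm in the plate's frame); its axes are parallel to the plate's
- start_mark: the front ring mark in which the knob holder stands at the start (left or right); origin at the ring's centre on the plate's top
- free_mark: the other front ring mark, empty at the start: where the bar holder must go; origin at the ring's centre on the plate's top
- bar_holder: loose square holder, 70 x 70 mm steel weight 32 mm high on a stone sample, about 0.6 kg, with a flat upright wooden bar on top: 52 mm long (its x), 18 mm thick (its y), from 32 to 90 mm above the origin. Origin at the centre of the underside, z up. At the start it stands in the back ring, bar within 9 degrees of the plate's x.
- knob_holder: loose round holder, 90 mm diameter steel weight 32 mm high on a stone sample, about 0.6 kg, with a wooden post on top: 30 mm diameter, from 36 to 90 mm above the origin (a 38 mm collar below, 32 to 36 mm). Origin at the centre of the underside, z up. At the start it stands in one of the front rings.
- wedge: loose beech wedge 75 x 30 x 22 mm lying on the plate between the front rings; leave it alone; origin at the centre of its underside, its y is its length
- loose_tile: loose grey granite tile 56 x 56 x 10 mm lying on the plate near the back left; leave it alone; origin at the centre of its underside
- felt_wheel: loose felt polishing bob 60 mm diameter, 25 mm high on the table left of the plate; leave it alone; origin at the centre of its underside

How it is judged:
On the way, in this order (a step that is already met when the one before it is completed fails the run):
1. the bar holder stands in the free front ring while the knob holder is still in its own ring (horizontal distance between bar_holder and free_mark below 0.016 m and linear speed of bar_holder below 0.02 m/s and horizontal distance between knob_holder and start_mark below 0.03 m), for 0.2 s.
2. the knob holder stands in the ring under the spout (horizontal distance between knob_holder and polishing_spot below 0.016 m and linear speed of knob_holder below 0.02 m/s), for 0.2 s.
At the end, for the whole second after the job is handed in: The bar holder stands upright and at rest on the plate, its centre within 16 mm of the centre of the front ring that was empty; the knob holder stands likewise within 16 mm of the centre of the back ring under the spout (horizontal distance between bar_holder and free_mark below 0.016 m and horizontal distance between knob_holder and polishing_spot below 0.016 m and z of each of bar_holder, knob_holder in the frame of lapping_plate below 0.023 m and angle between each of bar_holder, knob_holder's own z axis and vertical below 0.05 rad and linear speed of each of bar_holder, knob_holder below 0.01 m/s); the robot touches nothing.
It fails at once if the bar holder is lifted more than 8 mm off the plate or tipped more than 9 degrees (z of bar_holder in the frame of lapping_plate above 0.028 m or angle between bar_holder's own z axis and vertical above 0.157 rad).
It fails at once if the knob holder is lifted more than 8 mm off the plate or tipped more than 9 degrees (z of knob_holder in the frame of lapping_plate above 0.028 m or angle between knob_holder's own z axis and vertical above 0.157 rad).
It fails at once if a holder is pushed off the plate (z of any of bar_holder, knob_holder in the frame of lapping_plate below 0.012 m).
It fails at once if the robot bumps the drip stand (over 6 N) (contact force between any of the arm, the fingers and drip_stand above 6 N).
It fails at once if the wedge, the tile or the felt wheel is moved more than 15 mm (distance of any of wedge, loose_tile, felt_wheel from where it was at the start of the episode above 0.015 m).
It also fails if it takes over 56 s, if anything falls off the work surface, if the arm or the gripper's body presses on something with over 40 N, if the wrist force passes 120 N, or if a joint passes its speed limit or range.

### The arm

A 6-joint arm with a two-finger parallel gripper is mounted at the origin on a cart in front of the work surface, level with it; the furniture and walls round the work are solid. World frame = base frame: x ahead of the robot, y to its left, z up, the work surface at z = 0. Lengths are in m, angles in rad, forces in N, time in s.
With the tool pointing down it reaches from about 0.35 to 0.725 m from the base axis. Payload 4.3 kg.
Tool frame: the origin (TCP) lies at the very end of the fingers, on their centre line; the grasp point (between the pads) lies bot.grip_point_offset behind it (bot.grip_point_offset is the distance from the TCP to the grasp point, in m); x points along the fingers, z is the direction in which the jaws open and shut, and the axes are right-handed (so a half turn about x gives the same grasp; the last joint's range is limited). The gripper opens to 85 mm and grips with 20 to 120 N. Pads are 22 mm wide; open, the fingers measure 114 mm over their backs; the gripper's body (76 mm by 85 mm) begins 54 mm behind the grasp point. The pads swing forward as they close: fully open they stand 13 mm farther back than shut.
Start: joints at [-1.452, 0.377, 0.081, 1.274, 0, 1.46], TCP at [0.13, -0.56, 0.231] pointing down, gripper open.
Joint ranges: [-2.72, 2.72], [-0.84, 1.66], [-1.02, 1.22], [-1.77, 2.12], [-1.37, 1.28], [-3.14, 3.14]. Speed limits (rad/s): [2.57, 2.57, 3.14, 3.14, 3.14, 3.14].

### API

Orientations are given as a unit quaternion [w, x, y, z].
In Python, from bench import bot, solver, optics, read_time, read_q, read_dq, read_joint_efforts, read_ee_pos, read_tcp_rot, read_force, read_ft_torque, read_grip_width gives the robot as it stands. Calls block until the motion is done:
- bot.move_ptp(position, orientation): joint-space move of the TCP to a pose.
- bot.servo_line(position, orientation=None, speed=0.15, force_limit=None): straight line of the TCP; orientation=None keeps the orientation; speed is the mean speed in m/s. With force_limit (N) it stops when the force on the tool has changed by that much, and returns True; else False.
- bot.set_joints(angles): joint-space move.
- bot.gripper_to(opening, squeeze=None): finger opening in m; squeeze is the grip in N (None keeps the last); returns when the fingers have stopped.
- bot.pause(seconds).
- solver.inverse_kinematics(position, orientation): joint angles nearest the present ones, or None.
- optics.read_camera(name): name is "scene" or "top"; returns a dict with "image" (420x560x3 uint8, red, green, blue), "depth" (420x560 float32, m along the optical axis (not along the pixel's ray), 0 where there is no reading), "K" (3x3 intrinsics, pixels), "distortion" ([k1, k2, p1, p2, k3] as OpenCV has them; the pictures are not rectified), "R" (3x3) and "t" (3): a world point X has camera coordinates R X + t. Camera axes: x right, y down, z forward; pixel columns grow to the right and rows downward; lengths in m; the calibration is good to about 2 mm. A picture is of the moment at which its call begins.
A pose or a line that the arm cannot do raises bot.PlanningError and nothing moves.
- bot.hand_in(): hands the job in, once; it reports no verdict.
Readings, each from a call of its own:
- read_time(): time.
- read_q(): joint angles.
- read_dq(): joint speeds.
- read_joint_efforts(): joint torques, N m.
- read_ee_pos(): TCP position.
- read_tcp_rot(): TCP orientation.
- read_force(): force on the tool from outside, world axes, zero at the start.
- read_ft_torque(): the same for the moment, N m.
- read_grip_width(): finger opening in m.
Only numpy, scipy, OpenCV 4.12 (cv2) and the standard library are available. Lean on these libraries where they do the work, as an engineer would, in place of code of your own. Each camera call takes 0.05 s, during which the arm holds its last target. There are 200 camera calls.

## Working session

There is one attempt and no reset: what is moved stays moved. The work goes in short steps, each a Python script; the robot and the scene stay as the last script left them, time stands still between calls to the robot, and variables do not carry over. Pictures are saved under pics/ and viewed, about 8 in all and at most 12, crops included, and the job is handed in when it is done.

```bash
mkdir -p pics; ls; python3 - <<'E'
from bench import *
import cv2,numpy as np
for n in("scene","top"):
    c=optics.read_camera(n); np.savez(f"{n}0.npz",**c)
    cv2.imwrite(f"pics/{n}0.png",c["image"][:,:,::-1])
    print(n,c["K"].tolist(),c["distortion"],(-c["R"].T@c["t"]).round(3),c["R"].round(3).tolist())
print(bot.grip_point_offset,read_tcp_rot(),read_time())
E
```

```text
pics
scene [[393.2953273098389, 0.0, 283.3901409498992], [0.0, 393.2953273098389, 212.19111535083138], [0.0, 0.0, 1.0]] [-0.03436692  0.          0.          0.          0.        ] [0.351 0.677 0.609] [[-0.909, -0.417, 0.005], [-0.282, 0.605, -0.745], [0.308, -0.678, -0.667]]
top [[405.92329488139404, 0.0, 279.00866390179857], [0.0, 405.92329488139404, 205.7773388117763], [0.0, 0.0, 1.0]] [-0.04175078  0.          0.          0.          0.        ] [0.467 0.095 0.889] [[-0.015, -1.0, -0.003], [-0.983, 0.016, -0.184], [0.184, 0.0, -0.983]]
0.0187 [ 0.55334685  0.44013496  0.5542539  -0.43919369] 0.1
```

View pics/scene0.png

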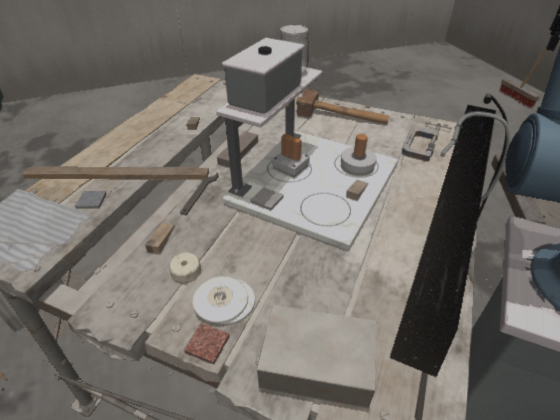

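View pics/top0.png

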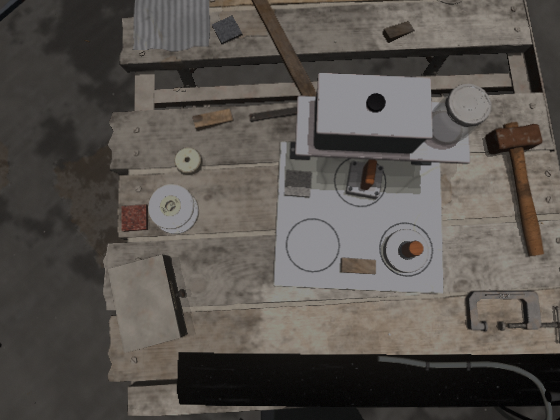

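The top view shows the empty ring on the left at (313,245), the knob holder in the right ring at (407,249), and the bar holder in the back ring at (360,181). The wedge is at (358,266) and the tile at (298,182). Next I'll measure the rings and handles.

```bash
cat > h.py <<'E'
import numpy as np,cv2
from scipy.optimize import least_squares
def rays(c,uv):
    n=cv2.undistortPoints(np.asarray(uv,float).reshape(-1,1,2),c["K"],c["distortion"]).reshape(-1,2)
    return np.c_[n,np.ones(len(n))]@c["R"], -c["R"].T@c["t"]
def cast(c,uv,z):
    d,o=rays(c,uv); return o+d*((z-o[2])/d[:,2])[:,None]
def cloud(c,mask):
    v,u=np.nonzero(mask&(c["depth"]>0)); d,o=rays(c,np.c_[u,v]); return o+d*c["depth"][v,u][:,None]
def orange(c):
    h=cv2.cvtColor(c["image"],cv2.COLOR_RGB2HSV)
    return (h[...,1]>120)&(h[...,2]>50)&(h[...,0]<18)
def project(c,P):
    return cv2.projectPoints(np.asarray(P,float).reshape(-1,1,3),cv2.Rodrigues(c["R"])[0],c["t"],c["K"],c["distortion"])[0].reshape(-1,2)
def ring(c,guess):
    g=cv2.cvtColor(c["image"],cv2.COLOR_RGB2GRAY)
    bh=cv2.morphologyEx(g,cv2.MORPH_BLACKHAT,np.ones((7,7)))
    v,u=np.nonzero(bh>25); P=cast(c,np.c_[u,v],.02)[:,:2]
    x=np.array(guess)
    for tol in(.010,.006,.004,.004):
        r=np.hypot(*(P-x).T); s=P[abs(r-.0557)<tol]
        x=least_squares(lambda p:np.hypot(*(s-p).T)-.0557,x,loss="soft_l1",f_scale=.001).x
    return x,len(s),np.std(np.hypot(*(s-x).T))
def handle(c,xy,zt):
    """points of the handle's upper part by depth"""
    P=cloud(c,orange(c)); return P[(np.hypot(*(P[:,:2]-xy).T)<.06)&(P[:,2]>zt)]
E
python3 - <<'E'
from h import *
for n in("top","scene"):
    c=dict(np.load(f"{n}0.npz")); 
    top=n=="top"
    if top: G=[cast(c,[p],.02)[0,:2] for p in((313,245),(407,249),(360,181))]
    R=[ring(c,g) for g in G]; print(n,R)
    for k in(1,2):
        P=handle(c,G[k],.055); t=P[P[:,2]>np.percentile(P[:,2],98)-.006]
        print(len(P),P.min(0).round(3),P.max(0).round(3),"top:",len(t),t.mean(0).round(4),cv2.minAreaRect((t[:,:2]*1000).astype(np.float32)))
E
```

```text
top [(array([0.54408566, 0.02498894]), 306, np.float64(0.001187160147714914)), (array([ 0.53189662, -0.17531578]), 310, np.float64(0.001557713373767055)), (array([ 0.68243776, -0.08346001]), 194, np.float64(0.00121226139878897))]
153 [ 0.513 -0.179  0.106] [ 0.54  -0.153  0.114] top: 147 [ 0.5262 -0.1663  0.1105] ((526.3965454101562, -166.27081298828125), (25.781356811523438, 26.100933074951172), 59.79833984375)
155 [ 0.655 -0.098  0.106] [ 0.699 -0.075  0.114] top: 153 [ 0.6748 -0.0875  0.1105] ((677.7815551757812, -87.94270324707031), (16.65972900390625, 45.69482421875), 76.38005828857422)
scene [(array([0.54227753, 0.02572564]), 151, np.float64(0.0010138830649089414)), (array([ 0.52962495, -0.17221452]), 50, np.float64(0.0014484840294941262)), (array([ 0.68059711, -0.08283941]), 51, np.float64(0.0013903400608717437))]
48 [ 0.513 -0.175  0.103] [ 0.536 -0.151  0.11 ] top: 47 [ 0.5239 -0.1611  0.1087] ((524.0249633789062, -162.29458618164062), (21.893295288085938, 22.004371643066406), 21.658201217651367)
76 [ 0.655 -0.093  0.067] [ 0.696 -0.075  0.111] top: 57 [ 0.6731 -0.0835  0.1081] ((675.1743774414062, -85.32276153564453), (13.365416526794434, 42.37345886230469), 77.40454864501953)
```

Both views agree to within about 3 mm. The plate yaw is about -3.5°, and the back ring is where the two front rings predict it should be. Next: check reachability and move to the pre-grasp.

```bash
cat >> h.py <<'E'
from scipy.spatial.transform import Rotation
FREE=np.array([.5432,.0253]); SPOT=np.array([.6816,-.0832]); YAW=np.deg2rad(-3.5)
T=np.deg2rad(40)
def pose(xy,zg,psi,s=1,back=0,off=.0187,T=T):
    """TCP pose for grasp point (xy,zg), tool tilted T from vertical along heading psi"""
    x=np.array([np.sin(T)*np.cos(psi),np.sin(T)*np.sin(psi),-np.cos(T)]); z=s*np.array([-np.sin(psi),np.cos(psi),0])
    q=Rotation.from_matrix(np.c_[x,np.cross(z,x),z]).as_quat()
    return np.r_[xy,zg]+x*(off-back), q[[3,0,1,2]]
E
cat > a.py <<'E'
from bench import *
from h import *
BAR=np.array([.6765,-.0866]); psi=np.deg2rad(-12.5); KN=np.array([.5255,-.1655])
c=dict(np.load("top0.npz"))
Rp=np.array([[np.cos(YAW),-np.sin(YAW)],[np.sin(YAW),np.cos(YAW)]]); o=SPOT-Rp@[.075,0]
for n,p in(("wedge",[(341,259),(376,260),(375,274),(341,272)]),("tile",[(286,171),(310,171),(309,195),(285,195)])): print(n,((cast(c,p,.035)[:,:2]-o)@Rp).round(3).tolist())
for s in(1,-1):
    for n,xy,z,p in(("bar",BAR,.082,psi),("barfree",FREE,.082,psi),("kn",KN,.086,np.deg2rad(-10)),("knspot",SPOT,.086,np.deg2rad(-10))):
        for b in(0,.12):
            q=solver.inverse_kinematics(*pose(xy,z,p,s,b)); print(s,n,b,None if q is None else np.round(q,2))
    q=solver.inverse_kinematics(*pose([.45,-.1],.3,psi,s)); print("via",q)
E
python3 a.py
```

```text
wedge [[-0.098, 0.04], [-0.097, -0.033], [-0.126, -0.031], [-0.125, 0.039]]
tile [[0.087, 0.163], [0.089, 0.111], [0.036, 0.111], [0.034, 0.163]]
1 bar 0 [-0.22  0.35 -0.77 -0.25  0.   -0.  ]
1 bar 0.12 [-0.22  0.06 -0.84 -0.02  0.   -0.  ]
1 barfree 0 None
1 barfree 0.12 None
1 kn 0 None
1 kn 0.12 None
1 knspot 0 [-0.23  0.35 -0.76 -0.24  0.03 -0.04]
1 knspot 0.12 [-0.24  0.06 -0.82 -0.01  0.04 -0.05]
via [-0.4527649  -0.41981461 -0.82326025  0.48286062  0.14997938 -0.18107876]
-1 bar 0 [-0.22  0.35 -0.77 -0.25  0.    3.14]
-1 bar 0.12 [-0.22  0.06 -0.84 -0.02  0.    3.14]
-1 barfree 0 None
-1 barfree 0.12 None
-1 kn 0 None
-1 kn 0.12 None
-1 knspot 0 [-0.23  0.35 -0.76 -0.24  0.03  3.1 ]
-1 knspot 0.12 [-0.24  0.06 -0.82 -0.01  0.04  3.09]
via [-0.4527649  -0.41981461 -0.82326025  0.48286062  0.14997938  2.96051389]
```

```bash
cat > b.py <<'E'
from bench import *
from h import *
KN=np.array([.5255,-.1655]); B=np.array([.6765,-.0866])
def ok(xy,z,T,p): return solver.inverse_kinematics(*pose(xy,z,np.deg2rad(p),1,T=np.deg2rad(T))) is not None
for n,A,E,z,ps in(("bar",B,FREE,.082,(-12.5,)),("knob",SPOT,KN,.086,(-30,-20,-10,0,10))):
  for p in ps:
    for T_ in(0,10,15,20,25,30,35,40,45):
        print(n,p,T_,"".join(".#"[ok(A+(E-A)*f,z,T_,p)] for f in np.linspace(0,1,11)))
E
python3 b.py
```

```text
bar -12.5 0 ###########
bar -12.5 10 ###########
bar -12.5 15 ###########
bar -12.5 20 ###########
bar -12.5 25 ###########
bar -12.5 30 ###########
bar -12.5 35 ###########
bar -12.5 40 ########...
bar -12.5 45 #####......
knob -30 0 ###########
knob -30 10 ###########
knob -30 15 ###########
knob -30 20 ###########
knob -30 25 ###########
knob -30 30 ###########
knob -30 35 ###########
knob -30 40 #########..
knob -30 45 #######....
knob -20 0 ###########
knob -20 10 ###########
knob -20 15 ###########
knob -20 20 ###########
knob -20 25 ###########
knob -20 30 ###########
knob -20 35 ###########
knob -20 40 ########...
knob -20 45 ######.....
knob -10 0 ###########
knob -10 10 ###########
knob -10 15 ###########
knob -10 20 ###########
knob -10 25 ###########
knob -10 30 ###########
knob -10 35 ###########
knob -10 40 #########..
knob -10 45 #####......
knob 0 0 ###########
knob 0 10 ###########
knob 0 15 ###########
knob 0 20 ###########
knob 0 25 ###########
knob 0 30 ###########
knob 0 35 ###########
knob 0 40 ##########.
knob 0 45 #######....
knob 10 0 ###########
knob 10 10 ###########
knob 10 15 ###########
knob 10 20 ###########
knob 10 25 ###########
knob 10 30 ###########
knob 10 35 ###########
knob 10 40 ###########
knob 10 45 ###########
```

35° is reachable along the whole of both paths, so I'll use that. Now the bar approach.

```bash
sed -i 's/^T=np.deg2rad(40)/T=np.deg2rad(35)/; s/,T=T)/,T=np.deg2rad(35))/' h.py; cat > c.py <<'E'
from bench import *
from h import *
BAR=np.array([.6765,-.0866]); psi=np.deg2rad(-12.5)
for a in(pose([.45,-.1],.29,psi),pose(BAR,.082,psi,back=.12)): assert solver.inverse_kinematics(*a) is not None
bot.gripper_to(.06,squeeze=40)
bot.move_ptp(*pose([.45,-.1],.29,psi)); print(read_time())
bot.move_ptp(*pose(BAR,.082,psi,back=.12)); print(read_time(),read_force())
print(bot.servo_line(*pose(BAR,.082,psi),speed=.08,force_limit=8)); print(read_time(),read_force(),read_ee_pos(),pose(BAR,.082,psi)[0])
for n in("scene","top"):
    i=optics.read_camera(n)["image"]; i=i[60:240,180:420] if n=="scene" else i[100:280,250:490]
    cv2.imwrite(f"pics/c_{n}.png",cv2.resize(i,None,fx=2.5,fy=2.5)[:,:,::-1])
a,b=[cv2.imread(f"pics/c_{n}.png") for n in("scene","top")]; cv2.imwrite("pics/c.png",cv2.resize(np.vstack([a,b]),None,fx=.66,fy=.66))
E
python3 c.py
```

```text
2.5
3.3 [ 0.68776033 -0.21543298 -0.09966066]
False
4.95 [ 0.15716211  0.08792812 -0.37573758] [ 0.68709435 -0.08892876  0.06724211] [ 0.68697163 -0.08892151  0.06668186]
```

View pics/c.png

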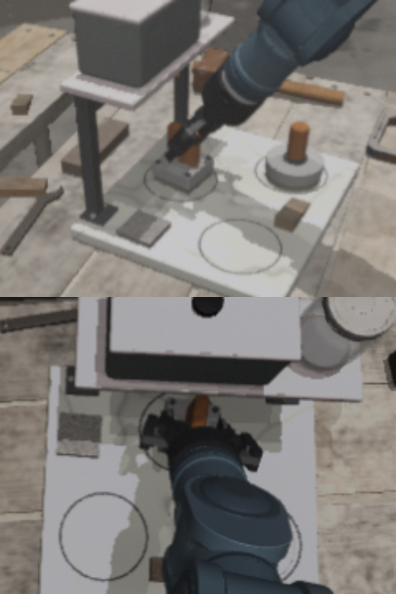

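The fingers straddle the bar at about (190,140) in the upper panel, with no contact and clear of the shelf. Closing and sliding.

```bash
cat > d.py <<'E'
from bench import *
from h import *
BAR=np.array([.6765,-.0866]); psi=np.deg2rad(-12.5)
bot.gripper_to(.0,squeeze=40); print(read_grip_width(),read_force(),read_time())
p0=read_ee_pos()
print(bot.servo_line(p0+np.r_[FREE-BAR,0],speed=.06,force_limit=15)); print(read_grip_width(),read_force(),read_time(),read_ee_pos()-p0)
c=optics.read_camera("scene"); t=optics.read_camera("top")
i=c["image"][60:240,180:420]; j=t["image"][100:280,250:490]
cv2.imwrite("pics/d.png",cv2.resize(np.vstack([i,j]),None,fx=1.65,fy=1.65)[:,:,::-1])
E
python3 d.py
```

```text
0.017935094935646493 [-2.43908616 -0.56130802  1.11291897] 5.5
False
0.01727691363800709 [ 0.72819188 -0.76281592 -0.43073299] 8.55 [-1.33281319e-01  1.11877764e-01 -3.60351698e-05]
```

View pics/d.png

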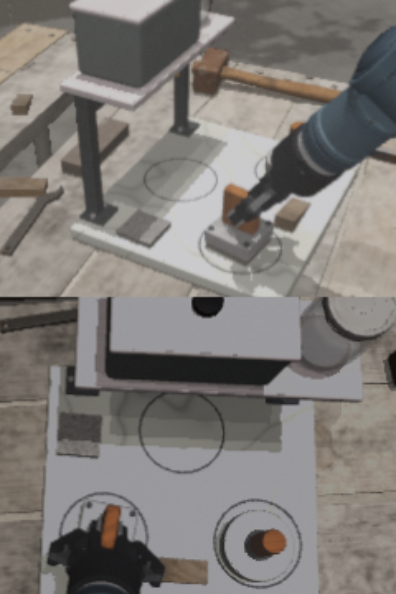

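The bar holder is in the left ring area but looks slightly too far back. I'll measure the bar top while it's still gripped and refit the rings.

```bash
cat > e.py <<'E'
from bench import *
from h import *
for n in("top","scene"):
    c=optics.read_camera(n)
    print(n,"free",ring(c,FREE),"back",ring(c,SPOT))
    for z in(.09,):
        P=handle(c,FREE,z); t=P[P[:,2]>np.percentile(P[:,2],98)-.006]
        print(len(t),t[:,2].mean(),cv2.minAreaRect((t[:,:2]*1000).astype(np.float32)))
    # bar top by colour, cast on its plane z=.11
    m=orange(c); v,u=np.nonzero(m); X=cast(c,np.c_[u,v],.11)[:,:2]; X=X[np.hypot(*(X-FREE).T)<.07]
    print("cast",cv2.minAreaRect((X*1000).astype(np.float32)))
E
python3 e.py
```

```text
top free (array([0.5447776 , 0.02497499]), 174, np.float64(0.001324543435302642)) back (array([ 0.68262808, -0.08363304]), 220, np.float64(0.0011568614964555246))
211 0.11065603929329094 ((546.7384033203125, 24.6766357421875), (16.7677001953125, 48.86035919189453), 78.6062240600586)
cast ((546.6053466796875, 24.388011932373047), (17.38414764404297, 49.922183990478516), 79.97237396240234)
scene free (array([0.54242681, 0.02571893]), 137, np.float64(0.0016174400519101805)) back (array([ 0.68033763, -0.08310686]), 52, np.float64(0.0009364880165033472))
56 0.10842451856642032 ((553.3107299804688, 25.204927444458008), (13.688386917114258, 28.391746520996094), 83.45352935791016)
cast ((553.1422119140625, 28.54570770263672), (15.353324890136719, 28.25991439819336), 79.6380386352539)
```

Against its ring in the same (top) camera the bar holder is off by about 2 mm. Releasing it and moving above the knob.

```bash
cat > f.py <<'E'
from bench import *
from h import *
KN=np.array([.5255,-.1655]); psi=np.deg2rad(-10)
print(solver.inverse_kinematics(*pose(KN,.176,psi)) is not None)
bot.gripper_to(.045); bot.pause(.2); print(read_force(),read_grip_width())
p=read_ee_pos(); bot.servo_line(p+[0,0,.1],speed=.08); print(read_time())
bot.move_ptp(*pose(KN+[-.03,-.0],.2,psi)); bot.gripper_to(.06); print(read_time())
for n in("top","scene"):
    c=optics.read_camera(n); cv2.imwrite(f"pics/f_{n}.png",c["image"][:,:,::-1])
    print(n,"start ring",ring(c,[.531,-.174]))
    for k in(FREE,KN):
        P=handle(c,k,.09); t=P[P[:,2]>np.percentile(P[:,2],98)-.006] if len(P) else P
        if len(t): print(len(t),t[:,2].mean(),cv2.minAreaRect((t[:,:2]*1000).astype(np.float32)))
a,b=[cv2.imread(f"pics/f_{n}.png") for n in("scene","top")]
cv2.imwrite("pics/f.png",cv2.resize(np.vstack([a[60:240,180:420],b[100:280,250:490]]),None,fx=1.65,fy=1.65))
E
python3 f.py
```

```text
True
[-0.14178069  0.71474213  0.32885409] 0.04527184667917909
10.7333
11.8417
top start ring (array([ 0.53271107, -0.17526248]), 281, np.float64(0.0016858224230307183))
210 0.11063262192118305 ((546.6763916015625, 24.540264129638672), (16.2716007232666, 49.10508728027344), 77.64842987060547)
3 0.20279072450048996 ((513.1029052734375, -135.3372039794922), (9.03483772277832, 3.1229193210601807), 34.32826232910156)
scene start ring (array([ 0.52963107, -0.17199314]), 59, np.float64(0.001812712350622929))
92 0.10828962643339167 ((544.66796875, 26.679386138916016), (13.720075607299805, 46.782981872558594), 80.02871704101562)
49 0.10843997625373769 ((523.9713134765625, -162.59291076660156), (21.81331443786621, 20.66146469116211), 15.240967750549316)
```

View pics/f.png

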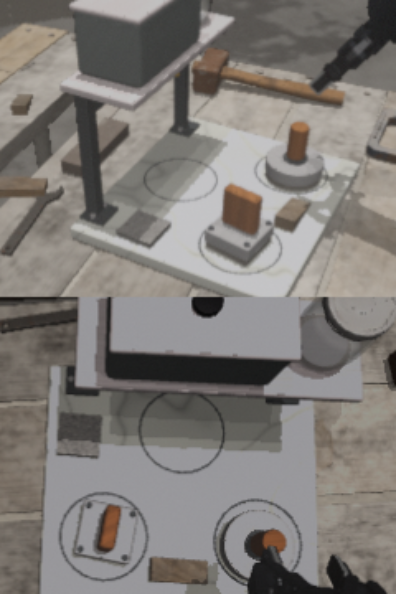

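The bar holder stands inside the left ring, with an error of about 2.5 mm in both views. Now grasp the knob and slide it.

```bash
cat > g.py <<'E'
from bench import *
from h import *
KN=np.array([.5257,-.1655]); psi=np.deg2rad(-10)
bot.servo_line(*pose(KN,.176,psi),speed=.1)
assert not bot.servo_line(*pose(KN,.086,psi),speed=.06,force_limit=8)
bot.gripper_to(0,squeeze=40); print(read_grip_width(),read_force(),read_time())
if abs(read_grip_width()-.03)<.004:
    p0=read_ee_pos()
    print(bot.servo_line(p0+np.r_[SPOT-KN,0],speed=.06,force_limit=15)); print(read_grip_width(),read_force(),read_time(),read_ee_pos()-p0)
for n in("top","scene"):
    c=optics.read_camera(n); cv2.imwrite(f"pics/g_{n}.png",c["image"][:,:,::-1])
    print(n,"back",ring(c,SPOT))
    P=handle(c,SPOT,.09); t=P[P[:,2]>np.percentile(P[:,2],98)-.006]
    print(len(t),t[:,2].mean(),cv2.minAreaRect((t[:,:2]*1000).astype(np.float32)))
a,b=[cv2.imread(f"pics/g_{n}.png") for n in("scene","top")]
cv2.imwrite("pics/g.png",cv2.resize(np.vstack([a[60:240,180:420],b[100:280,250:490]]),None,fx=1.65,fy=1.65))
E
python3 g.py
```

```text
0.029221716906988854 [-2.78538641 -1.03526123  2.86976109] 14.5
False
0.02882107731955636 [-3.49630259 -2.96984981  4.87418118] 17.5917 [1.55484003e-01 8.14161338e-02 3.06751493e-05]
top back (array([ 0.68322903, -0.08340179]), 104, np.float64(0.0013948240235650386))
120 0.11161687482277628 ((673.9353637695312, -75.38346099853516), (25.203018188476562, 50.27814483642578), 41.61391830444336)
scene back (array([ 0.68068645, -0.08222592]), 57, np.float64(0.001799608582286941))Traceback (most recent call last):
  File "g.py", line 13, in <module>
    P=handle(c,SPOT,.09); t=P[P[:,2]>np.percentile(P[:,2],98)-.006]
                                     ~~~~~~~~~~~~~^^^^^^^^^^^
    return _quantile_unchecked(
        a, q, axis, out, overwrite_input, method, keepdims, weights)
    return _ureduce(a,
                    func=_quantile_ureduce_func,
    ...<5 lines>...
                    overwrite_input=overwrite_input,
                    method=method)
    r = func(a, **kwargs)
    result = _quantile(arr,
                       quantiles=q,
    ...<2 lines>...
                       out=out,
                       weights=wgt)
    slices_having_nans = np.isnan(arr[-1, ...])
                                  ~~~^^^^^^^^^
IndexError: index -1 is out of bounds for axis 0 with size 0
```

```bash
python3 -c "
import cv2,numpy as np
a,b=[cv2.imread(f'pics/g_{n}.png') for n in('scene','top')]
cv2.imwrite('pics/g.png',cv2.resize(np.vstack([a[60:240,180:420],b[100:280,250:490]]),None,fx=1.65,fy=1.65))"
```

```text
(no output)
```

View pics/g.png

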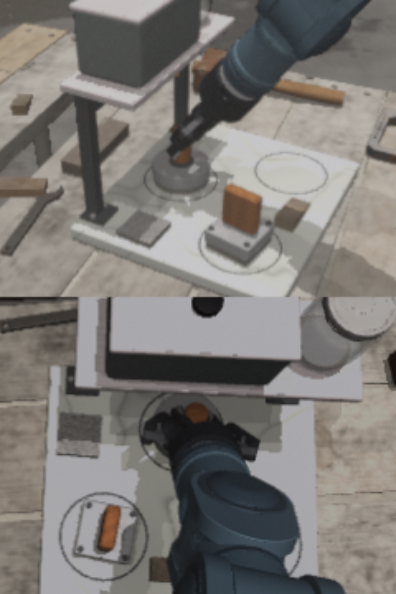

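The knob holder is in the back ring at about (182,175) in the upper panel, upright, with the gripper clear of the shelf. Releasing, backing out along the tool axis, and checking.

```bash
cat > i.py <<'E'
from bench import *
from h import *
bot.gripper_to(.05); bot.pause(.3); print(read_force(),read_grip_width())
R=Rotation.from_quat(read_tcp_rot()[[1,2,3,0]]).as_matrix()
bot.servo_line(read_ee_pos()-.12*R[:,0],speed=.08); print(read_time(),read_force())
bot.move_ptp(*pose([.45,-.15],.27,np.deg2rad(-20)))
bot.set_joints([-1.452,.377,.081,1.274,0,1.46]); print(read_time())
for n in("top","scene"):
    c=optics.read_camera(n); cv2.imwrite(f"pics/i_{n}.png",c["image"][:,:,::-1])
    for k in(FREE,SPOT):
        print(n,ring(c,k))
        P=handle(c,k,.09)
        if len(P): t=P[P[:,2]>np.percentile(P[:,2],98)-.006]; print(len(t),t[:,2].mean(),cv2.minAreaRect((t[:,:2]*1000).astype(np.float32)))
a,b=[cv2.imread(f"pics/i_{n}.png") for n in("scene","top")]
cv2.imwrite("pics/i.png",cv2.resize(np.vstack([a[60:240,180:420],b[100:280,250:490]]),None,fx=1.65,fy=1.65))
E
python3 i.py
```

```text
[0.3992761  0.16119483 0.10947878] 0.050041697001949305
19.975 [ 0.37538404 -0.75260089 -1.02095357]
22.675
top (array([0.54401592, 0.02502565]), 316, np.float64(0.0013063698166224703))
212 0.11050066789941754 ((546.706298828125, 24.41522979736328), (16.456716537475586, 49.19141387939453), 77.67138671875)
top (array([ 0.68241801, -0.08345125]), 183, np.float64(0.0010992691353073675))
110 0.11067705075475566 ((680.025390625, -84.62971496582031), (20.526758193969727, 24.76573371887207), 0.2833288908004761)
scene (array([0.54189527, 0.02611207]), 129, np.float64(0.0014338055028028046))
88 0.10849693984298613 ((544.603759765625, 26.885290145874023), (11.829017639160156, 45.3023567199707), 77.22109985351562)
scene (array([ 0.68041956, -0.08269426]), 39, np.float64(0.0012918131030160093))
40 0.1082352003474859 ((677.259765625, -79.5555419921875), (22.754776000976562, 19.015850067138672), 69.56619262695312)
```

View pics/i.png

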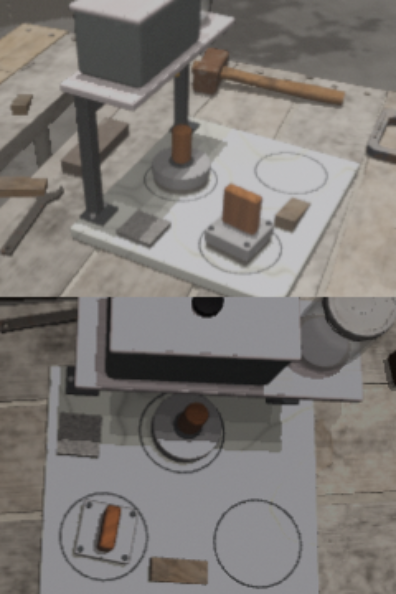

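Both holders stand upright inside their rings, each about 3 mm off centre. The wedge and tile haven't moved and the robot is clear, so I'm handing in.

```bash
python3 -c "
from bench import *
bot.hand_in(); print(read_time())"
```

```text
the job is handed in; nothing more can be done
the job is handed in; nothing more can be done
```

Both holders are in their rings and the job is handed in; the interface gives no verdict. With the tool tilted 35°, I slid the bar holder from under the spout to the empty left front ring. I then slid the knob holder from the right front ring to the ring under the spout. The arm was back at its start pose at about 22.7 s.

- **Bar holder:** the last camera check puts it about 2.5 mm from the ring centre, in both views.
- **Knob holder:** it is about 2.5 mm off in the top view and about 4.5 mm off in the scene view. The scene view sees only one side of the post, so that figure is less certain. Both are well inside the 16 mm limit.
- **Upright:** both holders look upright in the last pictures, and both handle tops measure at the expected height of about 110 mm.
- **Forces:** the readings I took stayed under 7 N, and nothing suggested contact with the drip stand.
- **Other things:** the wedge and the tile looked unmoved. I did not check the felt wheel at the end, but the arm never went near it.

No check failed. One measuring script crashed after the knob slide because the knob was hidden in the scene view. It did not affect the robot.

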